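Put the piston pin rack in order

TASK

The wooden pin rack has been filled carelessly: rearrange it so that the three hollow piston pins stand in its three holes in order of length, the longest in the hole next to the steel stud and the shortest in the hole farthest from it. The dark stepped drift does not belong to the set: wherever it stands now, it must end in the grey two-hole block, in either hole. Each one must stand upright at the bottom of its hole, and everything else on the bench stays where it is.

Things in the scene. Friction and masses are not known exactly. Their poses are not given: they have to be found in the camera images.
- rack: fixed plain wooden block, 52 (x) x 174 (y) x 40 mm high, with three holes in a row along its y axis at y = +30, -15 and -60 mm (45 mm apart) and a small steel stud (flange 22 mm wide, pin 14 mm wide, 19 mm high over the block) on its top at y = +68 mm; origin at the centre of its underside, on the bench; its place and yaw (up to 0.5 rad either way) vary
- rack_hole1 (a point): centre of the floor of the rack's hole next to the stud (for the longest pin); the hole is round, 24.5 mm wide with a 2.5 mm chamfered mouth, its mouth 32 mm above this point (40 mm above the bench)
- rack_hole2 (a point): centre of the floor of the rack's middle hole (for the middle pin); the hole is round, 24.5 mm wide with a 2.5 mm chamfered mouth, its mouth 32 mm above this point (40 mm above the bench)
- rack_hole3 (a point): centre of the floor of the rack's hole farthest from the stud (for the shortest pin); the hole is round, 24.5 mm wide with a 2.5 mm chamfered mouth, its mouth 32 mm above this point (40 mm above the bench)
- tray: fixed grey plastic block, 52 (x) x 104 (y) x 40 mm high, with two holes along its y axis at y = +24 and -24 mm (48 mm apart); origin at the centre of its underside, on the bench; its place and yaw (up to 0.6 rad either way) vary
- tray_hole1 (a point): centre of the floor of the grey block's hole at its +y end; the hole is round, 24.5 mm wide with a 2.5 mm chamfered mouth, its mouth 32 mm above this point (40 mm above the bench)
- tray_hole2 (a point): centre of the floor of the grey block's hole at its -y end; the hole is round, 24.5 mm wide with a 2.5 mm chamfered mouth, its mouth 32 mm above this point (40 mm above the bench)
- long_pin: the longest: hollow plain steel piston pin, outer diameter 22 mm, bore 14 mm, 102 mm long, standing upright in a hole; origin at the centre of its lower end, z up along the pin; the top 70 mm project from its hole. Foot edge chamfered 2 mm. About 0.12 kg
- middle_pin: the middle one: hollow plain steel piston pin, outer diameter 22 mm, bore 14 mm, 86 mm long, standing upright in a hole; origin at the centre of its lower end, z up along the pin; the top 54 mm project from its hole. Foot edge chamfered 2 mm. About 0.12 kg
- short_pin: the shortest: hollow plain steel piston pin, outer diameter 22 mm, bore 14 mm, 70 mm long, standing upright in a hole; origin at the centre of its lower end, z up along the pin; the top 38 mm project from its hole. Foot edge chamfered 2 mm. About 0.12 kg
- drift: dark steel stepped drift, solid, 90 mm long, standing upright in a hole: lower 46 mm is 22 mm in diameter, then a cone, and the top from 54 mm up is a neck of 14 mm diameter to grip; origin at the centre of its lower end, z up; the top 58 mm project from its hole. About 0.13 kg
- oil_can: bystander, loose, to be left alone: green oil can, round body 66 mm wide, long thin spout, 175 mm high, standing between the rack and the grey block; origin at the centre of its underside, z up
- piston: bystander, loose, to be left alone: dark piston, 67 mm wide and 42 mm high, standing close in front of the rack (on the robot's side); origin at the centre of its underside
- chisel: bystander, loose, to be left alone: cold chisel with a blue shank, 184 mm long, 17 mm high, lying behind the gap between the blocks; origin at its underside's centre
- bolt: bystander, loose, to be left alone: hexagon bolt, 58 mm long, 25 mm high, lying behind the rack; origin at its underside's centre
- nut: bystander, loose, to be left alone: hexagon nut, 27 mm wide, 13 mm high, lying at the front; origin at its underside's centre
Not all that is in view belongs to the job. What is shaped like the short_pin but green is not meant.

How it is judged:
By the outcome, as a careful person would: the job done as asked, in the order asked, and still so for the second after the job is handed in, with the robot touching nothing.
It also fails if it takes over 72 s, if anything falls off the work surface, if the arm or the gripper's body presses on something with over 40 N, if the wrist force passes 120 N, or if a joint passes its speed limit or range.

ROBOT

A 7-joint arm with a two-finger parallel gripper is mounted at the origin on a cart in front of the work surface, level with it; the furniture and walls round the work are solid. World frame = base frame: x ahead of the robot, y to its left, z up, the work surface at z = 0. Lengths are in m, angles in rad, forces in N, time in s.
With the tool pointing down it reaches from about 0.4 to 0.85 m from the base axis. Payload 4.5 kg.
Tool frame: the origin (TCP) lies midway between the tips of the shut fingers; the grasp point (between the pads) lies 19 mm behind it; z points along the fingers, y is the line along which they close (so a half turn about z gives the same grasp; the last joint's range is limited). The gripper opens to 88 mm and grips with 3 to 60 N. Pads are 18 mm wide; open, the fingers measure 123 mm over their backs; the gripper's body (75 mm by 187 mm) begins 45 mm behind the grasp point.
Start: joints at [-1.081, 0.689, -0.195, 1.565, 0.157, 0.902, -0.215], TCP at [0.275, 0.561, 0.239] pointing down, gripper open.
Joint ranges: [-3.01, 3.01], [-0.46, 2.08], [-1.47, 1.51], [0.13, 2.56], [-1, 4.14], [0.04, 2.09], [-2.66, 2.66]. Speed limits (rad/s): [2.57, 2.57, 3.14, 3.14, 3.14, 3.14, 3.14].

INTERFACE

Orientations are given as a unit quaternion [x, y, z, w].
In Python, from plant import * gives the robot as it stands.
- The arm moves only by the tool send_rows, never from a script. Its argument "targets" is a list of rows, each a list of 2 entries, a list of its own where there are three numbers: the shift along the tool's x, y, z in units of 0.3 m (1.0 is 0.3 m), then the turn, a rotation vector about the tool's x, y, z in units of pi rad (1.0 is pi rad). A call has 1 to 12 rows; each row is the pose to reach, as a shift and turn from the pose commanded when the call began, along the tool's axes at that moment, turning the shorter way round; what a row does not reach only later rows make up. A row lasts 1/8 s, in which the tool goes at most 62.5 mm and 10.7 degrees, less where a joint would pass 70% of its speed; a pose out of reach is approached as far as the arm can. A call with a number of a shift or a turn outside -1 to 1 is refused whole. A call with a gripper value outside its range is refused whole. "fingers" is the opening, from 0 (shut) to 1 (fully open), set as the call begins (left out, the last holds). The fingers move at their own pace and stop on an object; "newtons" is the grip in N (left out, the last holds). Time passes only in rows, so rows that repeat a pose let the fingers close. It gives the time, the measured TCP pose, the force, the opening and the grip force at its end, in the units of the state.
- get_state(): the state, without advancing time (a new reading comes with each control period).
- snapshot(name): name is "scene" or "top" or "wrist"; returns a dict with "img" (384x512x3 uint8, blue, green, red), "fx", "fy", "cx", "cy" (pixels), "cam_to_world" (4x4, takes a point from camera to world coordinates); the wrist camera has in their place "T_tool_cam" (4x4, takes a point from camera to tool coordinates, whose origin is the TCP and whose axes are the flange's). Camera axes: x right, y down, z forward; pixel columns grow to the right and rows downward; lengths in m; the calibration is good to about 2 mm. A picture is of the moment at which its call begins: read the wrist's pose just before it. There is no depth.
- finish_job(): hands the job in; it is judged then, once.
The state is a dict: "clock": time; "q": joint angles; "qd": joint speeds; "joint_torque": joint torques, N m; "tool_pos": TCP position; "eef_rot": TCP orientation; "contact_force": force on the tool from outside, world axes, zero at the start; "moment": the same for the moment, N m; "opening": opening from 0.0 (shut) to 1.0 (fully open); "finger_force": force on a finger pad.
Only numpy, scipy, OpenCV 4.12 (cv2) and the standard library are available. Lean on these libraries where they do the work, as an engineer would, in place of code of your own. Each camera call takes 0.05 s, during which the arm holds its last target. There are 200 camera calls.

## Working session

There is one attempt and no reset: what is moved stays moved. The work goes in short steps, Python scripts to look and compute and a tool call to move; the robot and the scene stay as the last step left them, time stands still between calls to the robot, and variables do not carry over. Pictures are saved under pics/ and viewed, at most 10 in all, crops included, and the job is handed in when it is done.

Besides the shell and the picture viewer there is one more tool, called after "Emit:" by a JSON object that holds its "name" and its "arguments". send_rows: Moves the arm, as the interface text tells. Its arguments: {"type":"object","properties":{"targets":{"type":"array"},"fingers":{"type":"number"},"newtons":{"type":"number"}},"required":["targets"]}

```bash
mkdir -p pics; ls; python3 - <<'E'
from plant import *
import cv2, numpy as np
np.set_printoptions(precision=4,suppress=True)
s=get_state(); print({k:s[k] for k in('clock','tool_pos','eef_rot','opening')})
for n in("scene","top"):
    d=snapshot(n); cv2.imwrite(f"pics/{n}0.png",d["img"]); print(n,d["fx"],d["fy"],d["cx"],d["cy"],d["cam_to_world"])
d=snapshot("wrist");print(d["T_tool_cam"],d["fx"])
E
```

```text
pics
{'clock': 0.0, 'tool_pos': array([0.2749, 0.5606, 0.2379]), 'eef_rot': array([ 0.2259,  0.9742, -0.0009, -0.0001]), 'opening': 0.9971892908509417}
scene 374.58144851137826 374.58144851137826 259.83526529475336 189.7827438619535 [[-0.9463  0.1823 -0.267   0.8568]
 [ 0.3229  0.4905 -0.8094  0.6764]
 [-0.0166 -0.8522 -0.523   0.5696]
 [ 0.      0.      0.      1.    ]]
top 381.40352129271776 381.40352129271776 253.49972881312019 193.4550174310684 [[-0.0245 -0.9937  0.1095  0.4848]
 [-0.9994  0.0271  0.0224 -0.115 ]
 [-0.0253 -0.1089 -0.9937  0.8721]
 [ 0.      0.      0.      1.    ]]
[[ 0.0006 -0.9593 -0.2823  0.0725]
 [ 1.      0.0007 -0.0002  0.0008]
 [ 0.0004 -0.2823  0.9593 -0.1464]
 [ 0.      0.      0.      1.    ]] 319.0766368776643
```

View pics/scene0.png

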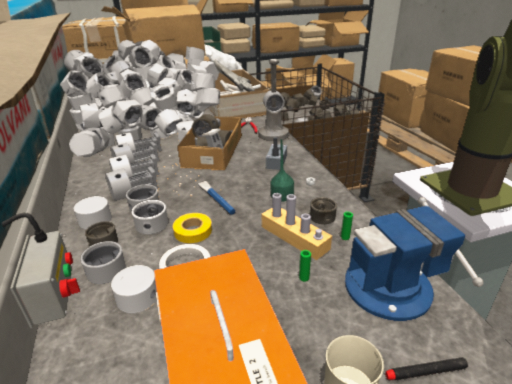

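View pics/top0.png

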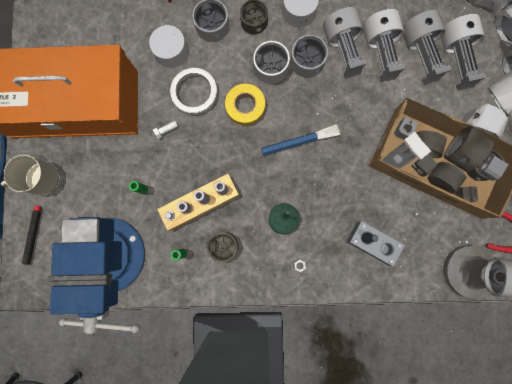

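The top view shows the rack at about (200,203), with the stud at its left end near (170,215). The grey block is at (377,243), with something dark in it. There are also green decoys at (138,187) and (178,254). Next I'll enlarge both blocks.

```bash
python3 - <<'E'
import cv2, numpy as np
t=cv2.imread("pics/top0.png"); s=cv2.imread("pics/scene0.png")
r=lambda im,x,y,w,h:cv2.resize(im[y:y+h,x:x+w],(400,300),interpolation=cv2.INTER_CUBIC)
cv2.imwrite("pics/comp0.png",np.vstack([np.hstack([r(t,150,166,100,75),r(t,335,205,100,75)]),np.hstack([r(s,250,185,100,75),r(s,235,45,80,60)])]))
E
```

```text
(no output)
```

View pics/comp0.png

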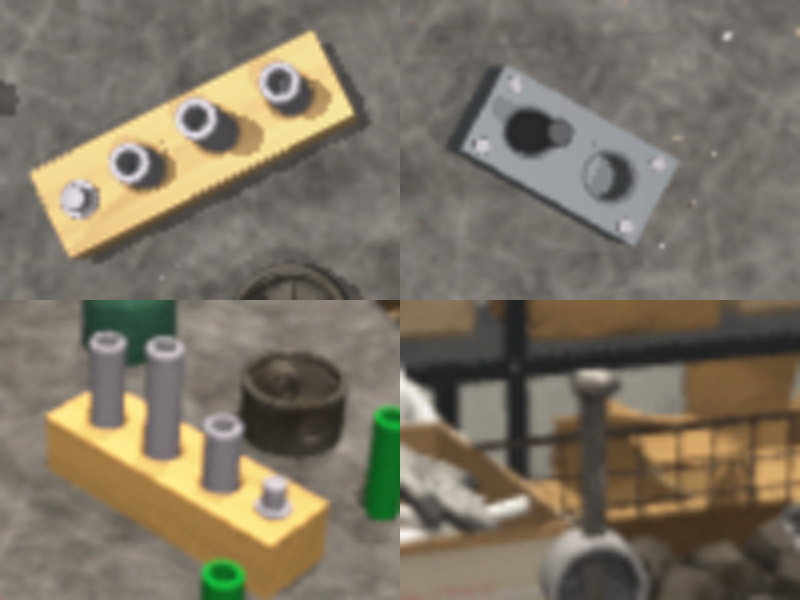

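Reading from the stud end, the rack holds the short pin at about (183,207), the long pin at (199,196) and the middle pin at (220,187). The dark 14 mm neck at (375,238) is the drift, already in the grey block's left hole; the other hole at (387,249) is empty. The green short-pin lookalikes at (138,187) and (178,254) are outside the rack, so they aren't meant. The plan is short → empty grey hole, long → hole 1, middle → hole 2, short → hole 3.

```bash
cat > h.py <<'E'
from plant import *
import cv2, numpy as np
from scipy.spatial.transform import Rotation as R
np.set_printoptions(precision=4,suppress=True)
def ray(d,uv,z,T=None):
    T=d["cam_to_world"] if T is None else T
    T=np.array(T); v=T[:3,:3]@[(uv[0]-d["cx"])/d["fx"],(uv[1]-d["cy"])/d["fy"],1]
    return T[:3,3]+v*(z-T[2,3])/v[2]
def wristT(d,s):
    M=np.eye(4);M[:3,:3]=R.from_quat(s["eef_rot"]).as_matrix();M[:3,3]=s["tool_pos"]
    return M@np.array(d["T_tool_cam"])
def down(a):  # tool z down, closing axis (tool y) along world angle a
    y=np.array([np.cos(a),np.sin(a),0]); z=np.array([0,0,-1.]); return R.from_matrix(np.c_[np.cross(y,z),y,z])
def rows(pos,a,s=None):  # shift (/0.3) and turn (/pi) to TCP pos, choose nearer half-turn of closing axis
    s=s or get_state(); R0=R.from_quat(s["eef_rot"])
    t=min(((R0.inv()*down(b)).as_rotvec() for b in(a,a+np.pi)),key=np.linalg.norm)
    return R0.inv().apply(np.array(pos)-s["tool_pos"])/.3, t/np.pi
E
python3 - <<'E'
from h import *
d=snapshot("top")
P={k:ray(d,uv,z) for k,uv,z in[("stud",(169.75,215.5),.059),("short",(182.75,206.75),.078),("long",(199,196),.110),("middle",(220.25,187),.094),("t2",(387.25,249.25),.04),("drift",(374.75,238),.098),("t1",(367.5,238),.04),("can",(285,214),.14)]}
for k in P: print(k,P[k])
u=P["middle"]-P["stud"]; print("row len",np.hypot(*u[:2]),"dir",np.arctan2(u[1],u[0]))
s=get_state(); print(R.from_quat(s["eef_rot"]).as_matrix())
a=np.arctan2(u[1],u[0])+np.pi/2
m=(P["short"]+P["middle"])/2
print(rows([m[0]-0.03,m[1],.24],a))
E
```

```text
stud [0.5318 0.084  0.059 ]
short [0.5483 0.0519 0.078 ]
long [0.5666 0.0122 0.11  ]
middle [ 0.5858 -0.0293  0.094 ]
t2 [ 0.4485 -0.3798  0.04  ]
drift [ 0.4738 -0.3379  0.098 ]
t1 [ 0.4734 -0.3392  0.04  ]
can [ 0.5242 -0.1579  0.14  ]
row len 0.1254963814163828 dir -1.1258126541378486
[[-0.8979  0.4402 -0.0004]
 [ 0.4402  0.8979 -0.001 ]
 [-0.0001 -0.0011 -1.    ]]
(array([-1.5906, -1.2602, -0.0044]), array([-0.0003,  0.0001,  0.2133]))
```

The ray casts agree with the rack drawing: hole spacing 44 and 46 mm, and the closing direction is at 0.445 rad. I'll move to hover over the rack.

Emit:
{"name": "send_rows", "arguments": {"targets": [[[-0.3,-0.24,-0.08],[0,0,0.05]],[[-0.7,-0.5,-0.1],[0,0,0.1]],[[-1,-0.8,-0.1],[0,0,0.16]],[[-1,-0.8,-0.1],[0,0,0.213]],[[-1,-0.8,-0.1],[0,0,0.213]],[[-1,-0.8,-0.1],[0,0,0.213]],[[-1,-0.8,-0.1],[0,0,0.213]],[[-1,-0.8,-0.1],[0,0,0.213]]], "fingers": 0.6, "newtons": 25}}

```text
clock: 1.2
tool_pos: [0.439, 0.2135, 0.2687]
eef_rot: [0.534, 0.846, 0.0, -0.0]
contact_force: [-0.1, 0.7, 0.5]
opening: 0.603
finger_force: 0.0
```

```bash
python3 - <<'E'
from h import *
s=get_state(); print(s["clock"],s["tool_pos"],rows([.5666,.0122,.26],.445,s))
E
```

```text
1.2 [0.439  0.2135 0.2687] (array([-0.7886,  0.0958,  0.0288]), array([ 0.    , -0.0001, -0.0002]))
```

Emit:
{"name": "send_rows", "arguments": {"targets": [[[-0.2,0.02,0],[0,0,0]],[[-0.4,0.05,0],[0,0,0]],[[-0.6,0.07,0.02],[0,0,0]],[[-0.79,0.096,0.03],[0,0,0]],[[-0.79,0.096,0.03],[0,0,0]],[[-0.79,0.096,0.03],[0,0,0]],[[-0.79,0.096,0.03],[0,0,0]]]}}

```text
clock: 2.08
tool_pos: [0.5664, 0.0153, 0.2597]
eef_rot: [0.531, 0.847, 0.0, -0.001]
contact_force: [-0.2, -0.3, 0.6]
opening: 0.599
finger_force: 0.0
```

```bash
python3 - <<'E'
from h import *
s=get_state(); d=snapshot("wrist"); print(s["clock"],s["tool_pos"],s["qd"])
np.savez("w1.npz",T=wristT(d,s),fx=d["fx"],fy=d["fy"],cx=d["cx"],cy=d["cy"])
cv2.imwrite("pics/w1.png",d["img"])
E
```

```text
2.075 [0.5664 0.0153 0.2597] [ 0.0032 -0.0043  0.0103  0.0016  0.0021 -0.0007  0.0029]
```

View pics/w1.png

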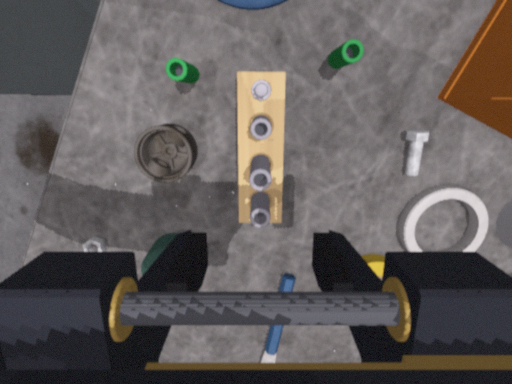

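The wrist view shows the rack aligned with the tool. The stud is at (261,89), the short pin top at (261,127), the long at (261,180) and the middle at (260,218). I'll refine these on an enlarged crop.

```bash
python3 - <<'E'
from h import *
im=cv2.imread("pics/w1.png"); w=dict(np.load("w1.npz"))
hsv=cv2.cvtColor(im,cv2.COLOR_BGR2HSV)
m=cv2.inRange(hsv,(14,70,120),(32,255,255)); m[:,:225]=0;m[:,300:]=0;m[:60]=0;m[230:]=0
c=max(cv2.findContours(cv2.morphologyEx(m,cv2.MORPH_CLOSE,np.ones((25,25))),0,2)[0],key=cv2.contourArea)
b=cv2.boxPoints(cv2.minAreaRect(c)); print("box",b.tolist())
for p in b: print(ray(w,p,.04,w["T"]))
for n,r,z in(("stud",(80,100),.059),("short",(114,140),.078),("long",(165,192),.110),("middle",(204,230),.094)):
    # ring: bright low-saturation pixels of top face
    s=im[r[0]:r[1],246:276]; h=hsv[r[0]:r[1],246:276]
    k=cv2.inRange(h,(0,0,125),(180,60,255)); ys,xs=np.nonzero(k); e=((xs.min()+xs.max())/2+246,(ys.min()+ys.max())/2+r[0])
    print(n,e,xs.max()-xs.min()+1,ys.max()-ys.min()+1,ray(w,e,z,w["T"]))
cv2.imwrite("pics/w1c.png",cv2.resize(im[60:240,220:310],(400,800)[:2] if 0 else (300,600),interpolation=cv2.INTER_CUBIC))
E
```

```text
box [[237.0, 221.9999542236328], [237.0, 70.99998474121094], [284.0, 70.99998474121094], [284.0, 221.9999542236328]]
[ 0.574  -0.0621  0.04  ]
[0.5012 0.0962 0.04  ]
[0.5468 0.1183 0.04  ]
[ 0.6261 -0.0369  0.04  ]
stud (np.float64(261.0), np.float64(89.5)) 21 20 [0.5329 0.0899 0.059 ]
short (np.float64(260.5), np.float64(128.5)) 22 22 [0.549  0.0554 0.078 ]
long (np.float64(260.0), np.float64(179.5)) 23 24 [0.5683 0.0145 0.11  ]
middle (np.float64(260.5), np.float64(218.5)) 30 22 [ 0.5888 -0.0267  0.094 ]
```

View pics/w1c.png

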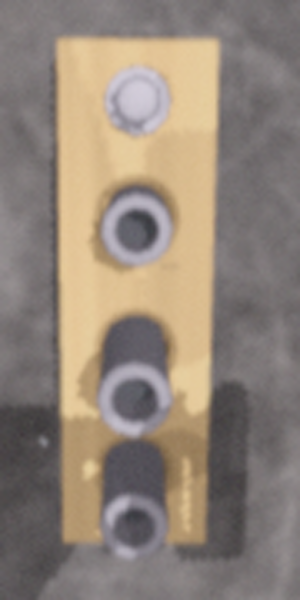

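The enlarged crop shows clear ring centres on one line, and the two cameras agree within 2–3 mm, so I'll average them. First I go to the short pin, grasping high enough that the gripper body clears the long pin.

```bash
cat >> h.py <<'E'
A=.4498
H={1:np.array([.5482,.0535]),2:np.array([.5678,.0130]),3:np.array([.5874,-.0275])}
E
python3 - <<'E'
from h import *
print(rows([*H[1],.20],A)); print(rows([*H[1],.053],A))
E
```

```text
(array([0.1421, 0.0009, 0.1994]), array([ 0.0001, -0.0004,  0.    ]))
(array([0.1415, 0.0008, 0.6894]), array([ 0.0001, -0.0004,  0.    ]))
```

Emit:
{"name": "send_rows", "arguments": {"targets": [[[0.142,0,0.1],[0,0,0]],[[0.142,0.001,0.2],[0,0,0]],[[0.142,0.001,0.35],[0,0,0]],[[0.142,0.001,0.5],[0,0,0]],[[0.142,0.001,0.6],[0,0,0]],[[0.142,0.001,0.65],[0,0,0]],[[0.142,0.001,0.69],[0,0,0]],[[0.142,0.001,0.69],[0,0,0]],[[0.142,0.001,0.69],[0,0,0]]]}}

```text
clock: 3.25
tool_pos: [0.5496, 0.051, 0.0536]
eef_rot: [0.533, 0.846, 0.001, 0.001]
contact_force: [-0.1, -0.5, 0.3]
opening: 0.602
finger_force: 0.0
```

Emit:
{"name": "send_rows", "arguments": {"targets": [[[0,0,0],[0,0,0]],[[0,0,0],[0,0,0]],[[0,0,0],[0,0,0]],[[0,0,0],[0,0,0]],[[0,0,0],[0,0,0]],[[0,0,0],[0,0,0]]], "fingers": 0.1, "newtons": 25}}

```text
clock: 4.0
tool_pos: [0.549, 0.0508, 0.0528]
eef_rot: [0.533, 0.846, 0.0, 0.0]
contact_force: [0.1, 0.2, 2.3]
opening: 0.241
finger_force: 24.9
```

Emit:
{"name": "send_rows", "arguments": {"targets": [[[0,0,-0.03],[0,0,0]],[[0,0,-0.08],[0,0,0]],[[0,0,-0.15],[0,0,0]],[[0,0,-0.28],[0,0,0]],[[0,0,-0.45],[0,0,0]],[[0,0,-0.6],[0,0,0]],[[0,0,-0.7],[0,0,0]],[[0,0,-0.7],[0,0,0]],[[0,0,-0.7],[0,0,0]]]}}

```text
clock: 5.12
tool_pos: [0.5479, 0.0506, 0.2619]
eef_rot: [0.533, 0.846, -0.001, -0.001]
contact_force: [-0.9, -0.7, -1.7]
opening: 0.239
finger_force: 24.9
```

```bash
python3 - <<'E'
from h import *
s=get_state(); print(s["clock"],s["tool_pos"],s["q"],s["opening"])
for _ in range(2): snapshot("top"); s=get_state(); print(s["tool_pos"],s["qd"])
t=np.array([.4485,-.3798]); dr=np.array([.4738,-.3379]); v=t-dr; a=np.arctan2(v[1],v[0])
print(a, (a+np.pi/2))
aim=np.r_[t+[.001,.001],.24]
u=-v/np.hypot(*v)
print(rows([*(aim[:2]),.262],a+np.pi/2))
E
```

```text
5.125 [0.5479 0.0506 0.2619] [-0.1454  0.5579 -0.0496  1.7683  0.0358  0.8183  0.2339] 0.2391632241041738
[0.5477 0.0506 0.2615] [-0.0011  0.0139  0.0005 -0.      0.      0.002   0.0005]
[0.5477 0.0506 0.2613] [ 0.0008  0.0054  0.0006 -0.0054 -0.0003  0.0028 -0.0004]
-2.1140189031157117 -0.5432225763208152
(array([-1.1503, -0.9128, -0.0007]), array([-0.0011,  0.0002,  0.3149]))
```

Emit:
{"name": "send_rows", "arguments": {"targets": [[[-0.15,-0.12,0],[0,0,0.04]],[[-0.3,-0.25,0],[0,0,0.09]],[[-0.46,-0.38,0],[0,0,0.14]],[[-0.62,-0.5,0],[0,0,0.18]],[[-0.78,-0.62,0],[0,0,0.23]],[[-0.92,-0.74,0],[0,0,0.27]],[[-1,-0.8,0],[0,0,0.315]],[[-1,-0.8,0],[0,0,0.315]],[[-1,-0.8,0],[0,0,0.315]],[[-1,-0.8,0],[0,0,0.315]]]}}

```text
clock: 6.48
tool_pos: [0.4623, -0.3215, 0.2622]
eef_rot: [0.87, 0.493, 0.0, -0.001]
contact_force: [-0.4, 0.6, -0.9]
opening: 0.239
finger_force: 24.9
```

```bash
python3 - <<'E'
from h import *
s=get_state(); print(s["clock"],s["tool_pos"],s["q"],s["opening"])
print(rows([.4495,-.3788,.262],-.543))
E
```

```text
6.475 [ 0.4623 -0.3215  0.2622] [ 0.3996  0.5845  0.2113  1.7394 -0.1583  0.8357  0.143 ] 0.23917815447307367
(array([-0.1858,  0.0617,  0.0003]), array([-0.0004, -0.0004,  0.0008]))
```

Emit:
{"name": "send_rows", "arguments": {"targets": [[[-0.1,0.03,0],[0,0,0]],[[-0.186,0.062,0],[0,0,0]],[[-0.186,0.062,0],[0,0,0]],[[-0.186,0.062,0],[0,0,0]],[[-0.186,0.062,0],[0,0,0]],[[-0.186,0.062,0],[0,0,0]]]}}

```text
clock: 7.22
tool_pos: [0.4493, -0.3797, 0.2627]
eef_rot: [0.871, 0.492, 0.0, -0.0]
contact_force: [-0.6, 0.5, -1.8]
opening: 0.245
finger_force: 24.9
```

```bash
python3 - <<'E'
from h import *
s=get_state(); d=snapshot("wrist"); T=wristT(d,s); print(s["clock"],s["tool_pos"])
np.savez("w2.npz",T=T,fx=d["fx"],fy=d["fy"],cx=d["cx"],cy=d["cy"])
cv2.imwrite("pics/w2.png",d["img"]); cv2.imwrite("pics/w2c.png",cv2.resize(d["img"][60:260,160:360],(600,600),interpolation=cv2.INTER_CUBIC))
E
```

```text
7.225 [ 0.4493 -0.3797  0.2627]
```

View pics/w2c.png

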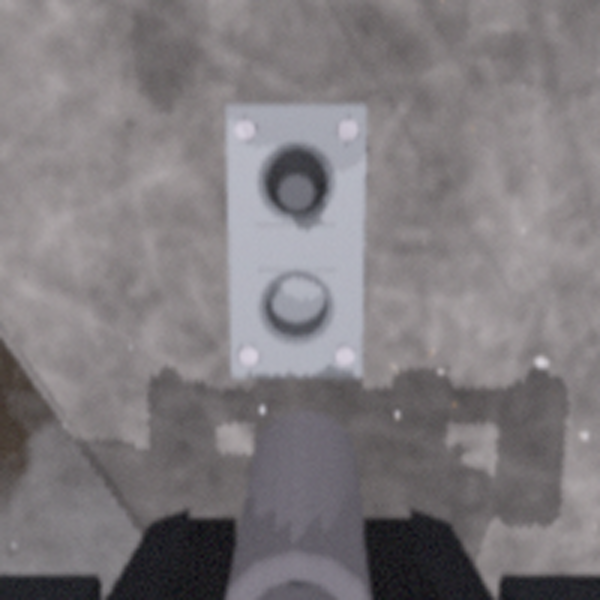

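The crop shows the empty hole at image pixel (259,161) and the drift's hole at (259,121). The held pin's foot has its far edge at about (260.7,197). Next I compute hole and foot positions in the tool frame.

```bash
python3 - <<'E'
from h import *
w=dict(np.load("w2.npz")); s=get_state(); R0=R.from_quat(s["eef_rot"])
g=lambda uv,z: (lambda p:(p,R0.inv().apply(p-np.array([.4493,-.3797,.2627]))))(ray(w,uv,z,w["T"]))
print("t2",g((259,161),.04)); print("t1",g((259,121),.04)); print("foot edge",g((260.7,197.3),.2177))
print("drift",g((160+296/3,60+188/3),.098))
E
```

```text
t2 (array([ 0.4504, -0.3772,  0.04  ]), array([ 0.0026, -0.0003,  0.2227]))
t1 (array([ 0.4741, -0.3379,  0.04  ]), array([ 0.0485, -0.0003,  0.2227]))
foot edge (array([ 0.4573, -0.3685,  0.2177]), array([0.0137, 0.0011, 0.045 ]))
drift (array([ 0.4751, -0.3358,  0.098 ]), array([ 0.0509, -0.0006,  0.1647]))
```

Emit:
{"name": "send_rows", "arguments": {"targets": [[[-0.001,-0.001,0.12],[0,0,0]],[[-0.002,-0.001,0.28],[0,0,0]],[[-0.002,-0.001,0.43],[0,0,0]],[[-0.002,-0.001,0.53],[0,0,0]],[[-0.002,-0.001,0.57],[0,0,0]],[[-0.002,-0.001,0.6],[0,0,0]],[[-0.002,-0.001,0.62],[0,0,0]],[[-0.002,-0.001,0.64],[0,0,0]],[[-0.002,-0.001,0.64],[0,0,0]]]}}

```text
clock: 8.4
tool_pos: [0.4477, -0.3811, 0.0705]
eef_rot: [0.871, 0.491, -0.0, -0.0]
contact_force: [-2.3, -0.0, -3.0]
opening: 0.237
finger_force: 24.8
```

It is in the hole, so I lower it to the floor.

Emit:
{"name": "send_rows", "arguments": {"targets": [[[0,0,0.02],[0,0,0]],[[0,0,0.04],[0,0,0]],[[0,0,0.053],[0,0,0]],[[0,0,0.058],[0,0,0]],[[0,0,0.058],[0,0,0]],[[0,0,0.058],[0,0,0]]]}}

```text
clock: 9.15
tool_pos: [0.4479, -0.3809, 0.053]
eef_rot: [0.871, 0.491, -0.0, -0.0]
contact_force: [-4.7, 0.8, -2.5]
opening: 0.243
finger_force: 24.8
```

Emit:
{"name": "send_rows", "arguments": {"targets": [[[0,0,0],[0,0,0]],[[0,0,0],[0,0,0]],[[0,0,0],[0,0,0]],[[0,0,0],[0,0,0]]], "fingers": 0.5}}

```text
clock: 9.65
tool_pos: [0.4488, -0.3811, 0.0535]
eef_rot: [0.871, 0.491, 0.0, 0.0]
contact_force: [-0.2, 0.1, -0.1]
opening: 0.499
finger_force: 0.0
```

Emit:
{"name": "send_rows", "arguments": {"targets": [[[0,0,-0.1],[0,0,0]],[[0,0,-0.25],[0,0,0]],[[0,0,-0.4],[0,0,0]],[[0,0,-0.55],[0,0,0]],[[0,0,-0.65],[0,0,0]],[[0,0,-0.7],[0,0,0]],[[0,0,-0.7],[0,0,0]]]}}

```text
clock: 10.52
tool_pos: [0.4485, -0.3812, 0.2637]
eef_rot: [0.871, 0.491, 0.0, 0.001]
contact_force: [0.2, -0.2, -0.6]
opening: 0.501
finger_force: 0.0
```

```bash
python3 - <<'E'
from h import *
s=get_state(); print(s["clock"],s["tool_pos"])
d=snapshot("wrist"); cv2.imwrite("pics/w3c.png",cv2.resize(d["img"][60:260,160:360],(400,400),interpolation=cv2.INTER_CUBIC))
e=np.array([-.0001,.0])
# TCP over long pin with same offset as in first grasp (-0.0,-2.7mm) corrected
print(rows([*H[2],.262],A))
E
```

```text
10.525 [ 0.4485 -0.3812  0.2637]
(array([ 1.3297, -0.337 ,  0.0026]), array([-0.0002, -0.0002, -0.3162]))
```

View pics/w3c.png

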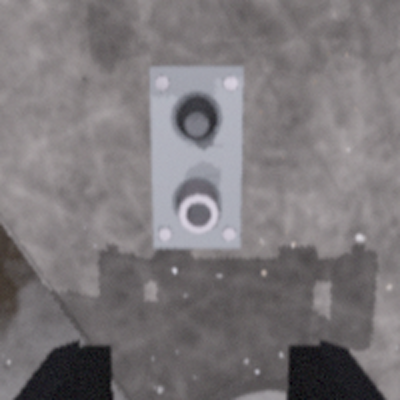

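The short pin stands in the grey block at crop (199,213), beside the drift. Next is the long pin.

Emit:
{"name": "send_rows", "arguments": {"targets": [[[0.18,-0.05,0],[0,0,-0.05]],[[0.36,-0.1,0],[0,0,-0.1]],[[0.54,-0.15,0],[0,0,-0.15]],[[0.72,-0.2,0],[0,0,-0.2]],[[0.88,-0.25,0],[0,0,-0.25]],[[1,-0.3,0],[0,0,-0.3]],[[1,-0.337,0],[0,0,-0.316]],[[1,-0.337,0],[0,0,-0.316]],[[1,-0.337,0],[0,0,-0.316]],[[1,-0.337,0],[0,0,-0.316]]]}}

```text
clock: 11.82
tool_pos: [0.5169, -0.0734, 0.2632]
eef_rot: [0.533, 0.846, -0.0, 0.0]
contact_force: [0.0, 0.2, -0.0]
opening: 0.499
finger_force: 0.0
```

```bash
python3 - <<'E'
from h import *
s=get_state(); snapshot("top"); s=get_state(); print(s["clock"],s["tool_pos"]); print(rows([*H[2],.16],A)); print(rows([*H[2],.066],A))
E
```

```text
11.875 [ 0.517  -0.0731  0.2632]
(array([0.1859, 0.2769, 0.344 ]), array([-0.    ,  0.0001, -0.001 ]))
(array([0.186 , 0.2769, 0.6573]), array([-0.    ,  0.0001, -0.001 ]))
```

Emit:
{"name": "send_rows", "arguments": {"targets": [[[0.1,0.15,0],[0,0,0]],[[0.186,0.277,0],[0,0,-0.001]],[[0.186,0.277,0.08],[0,0,-0.001]],[[0.186,0.277,0.22],[0,0,-0.001]],[[0.186,0.277,0.38],[0,0,-0.001]],[[0.186,0.277,0.52],[0,0,-0.001]],[[0.186,0.277,0.61],[0,0,-0.001]],[[0.186,0.277,0.657],[0,0,-0.001]],[[0.186,0.277,0.657],[0,0,-0.001]],[[0.186,0.277,0.657],[0,0,-0.001]]]}}

```text
clock: 13.12
tool_pos: [0.5685, 0.0142, 0.0673]
eef_rot: [0.531, 0.848, 0.001, 0.001]
contact_force: [0.4, -0.3, -0.1]
opening: 0.5
finger_force: 0.0
```

Emit:
{"name": "send_rows", "arguments": {"targets": [[[0,0,0],[0,0,0]],[[0,0,0],[0,0,0]],[[0,0,0],[0,0,0]],[[0,0,0],[0,0,0]],[[0,0,0],[0,0,0]],[[0,0,0],[0,0,0]]], "fingers": 0.1}}

```text
clock: 13.88
tool_pos: [0.5678, 0.0143, 0.0667]
eef_rot: [0.531, 0.848, 0.0, 0.0]
contact_force: [-0.8, -0.7, 5.9]
opening: 0.24
finger_force: 25.0
```

Emit:
{"name": "send_rows", "arguments": {"targets": [[[0,0,-0.03],[0,0,0]],[[0,0,-0.08],[0,0,0]],[[0,0,-0.13],[0,0,0]],[[0,0,-0.18],[0,0,0]],[[0,0,-0.2],[0,0,0]],[[0,0,-0.2],[0,0,0]],[[0,0,-0.2],[0,0,0]]]}}

```text
clock: 14.75
tool_pos: [0.5672, 0.0143, 0.1258]
eef_rot: [0.531, 0.848, -0.0, -0.0]
contact_force: [-0.6, 0.5, -1.4]
opening: 0.242
finger_force: 25.0
```

Emit:
{"name": "send_rows", "arguments": {"targets": [[[0.05,0,0],[0,0,0]],[[0.1,0,0],[0,0,0]],[[0.15,0,0],[0,0,0]],[[0.15,0,0],[0,0,0]],[[0.15,0,0.03],[0,0,0]],[[0.15,0,0.07],[0,0,0]],[[0.15,0,0.1],[0,0,0]],[[0.15,0,0.12],[0,0,0]],[[0.15,0,0.14],[0,0,0]],[[0.15,0,0.14],[0,0,0]]]}}

```text
clock: 16.0
tool_pos: [0.5477, 0.0547, 0.0838]
eef_rot: [0.531, 0.848, -0.0, -0.0]
contact_force: [0.4, 0.4, -1.6]
opening: 0.24
finger_force: 25.0
```

Emit:
{"name": "send_rows", "arguments": {"targets": [[[0,0,0.02],[0,0,0]],[[0,0,0.04],[0,0,0]],[[0,0,0.054],[0,0,0]],[[0,0,0.058],[0,0,0]],[[0,0,0.058],[0,0,0]],[[0,0,0.058],[0,0,0]]]}}

```text
clock: 16.75
tool_pos: [0.5481, 0.0548, 0.0669]
eef_rot: [0.531, 0.848, 0.0, 0.0]
contact_force: [-0.2, 0.4, -1.2]
opening: 0.244
finger_force: 25.0
```

Emit:
{"name": "send_rows", "arguments": {"targets": [[[0,0,0],[0,0,0]],[[0,0,0],[0,0,0]],[[0,0,0],[0,0,0]],[[0,0,0],[0,0,0]]], "fingers": 0.5}}

```text
clock: 17.25
tool_pos: [0.548, 0.0548, 0.0669]
eef_rot: [0.531, 0.848, 0.0, 0.0]
contact_force: [0.2, -0.3, 0.4]
opening: 0.5
finger_force: 0.0
```

Emit:
{"name": "send_rows", "arguments": {"targets": [[[0,0,-0.08],[0,0,0]],[[0,0,-0.2],[0,0,0]],[[0,0,-0.28],[0,0,0]],[[0,0,-0.28],[0,0,0]],[[-0.1,0,-0.28],[0,0,0]],[[-0.2,0,-0.28],[0,0,0]],[[-0.3,0,-0.28],[0,0,0]],[[-0.3,0,-0.28],[0,0,0]],[[-0.3,0,-0.28],[0,0,0]]]}}

```text
clock: 18.38
tool_pos: [0.5862, -0.0249, 0.1498]
eef_rot: [0.53, 0.848, -0.0, -0.001]
contact_force: [-0.0, 0.3, -0.3]
opening: 0.496
finger_force: 0.0
```

```bash
python3 - <<'E'
from h import *
snapshot("top"); s=get_state(); print(s["clock"],s["tool_pos"]); print(rows([*H[3],.055],A))
E
```

```text
18.425 [ 0.5863 -0.0244  0.1501]
(array([-0.0114, -0.0009,  0.3169]), array([-0.0003, -0.0006,  0.0013]))
```

Emit:
{"name": "send_rows", "arguments": {"targets": [[[-0.005,0,0.05],[0,0,0]],[[-0.005,0,0.14],[0,0,0]],[[-0.005,0,0.23],[0,0,0]],[[-0.005,0,0.29],[0,0,0]],[[-0.005,0,0.317],[0,0,0]],[[-0.005,0,0.317],[0,0,0]],[[-0.005,0,0.317],[0,0,0]]]}}

```text
clock: 19.3
tool_pos: [0.5885, -0.0275, 0.0565]
eef_rot: [0.531, 0.848, 0.0, 0.001]
contact_force: [0.2, 0.1, 0.7]
opening: 0.502
finger_force: 0.0
```

Emit:
{"name": "send_rows", "arguments": {"targets": [[[0,0,0],[0,0,0]],[[0,0,0],[0,0,0]],[[0,0,0],[0,0,0]],[[0,0,0],[0,0,0]],[[0,0,0],[0,0,0]],[[0,0,0],[0,0,0]]], "fingers": 0.1}}

```text
clock: 20.05
tool_pos: [0.5881, -0.0276, 0.056]
eef_rot: [0.531, 0.848, 0.0, 0.0]
contact_force: [-1.0, -0.1, 6.2]
opening: 0.242
finger_force: 25.0
```

Emit:
{"name": "send_rows", "arguments": {"targets": [[[0,0,-0.03],[0,0,0]],[[0,0,-0.08],[0,0,0]],[[0,0,-0.13],[0,0,0]],[[0,0,-0.18],[0,0,0]],[[0,0,-0.2],[0,0,0]],[[0,0,-0.2],[0,0,0]],[[0,0,-0.2],[0,0,0]]]}}

```text
clock: 20.92
tool_pos: [0.5875, -0.0275, 0.1153]
eef_rot: [0.531, 0.848, -0.0, -0.0]
contact_force: [0.2, -0.6, -1.3]
opening: 0.233
finger_force: 25.0
```

Emit:
{"name": "send_rows", "arguments": {"targets": [[[0.05,0,0],[0,0,0]],[[0.1,0,0],[0,0,0]],[[0.15,0,0],[0,0,0]],[[0.15,0,0],[0,0,0]],[[0.15,0,0.03],[0,0,0]],[[0.15,0,0.07],[0,0,0]],[[0.15,0,0.1],[0,0,0]],[[0.15,0,0.12],[0,0,0]],[[0.15,0,0.14],[0,0,0]],[[0.15,0,0.14],[0,0,0]]]}}

```text
clock: 22.18
tool_pos: [0.568, 0.0129, 0.0733]
eef_rot: [0.531, 0.848, -0.0, -0.0]
contact_force: [0.9, -0.4, -1.5]
opening: 0.239
finger_force: 25.0
```

Emit:
{"name": "send_rows", "arguments": {"targets": [[[0,0,0.02],[0,0,0]],[[0,0,0.04],[0,0,0]],[[0,0,0.054],[0,0,0]],[[0,0,0.058],[0,0,0]],[[0,0,0.058],[0,0,0]],[[0,0,0.058],[0,0,0]]]}}

```text
clock: 22.92
tool_pos: [0.5684, 0.013, 0.0564]
eef_rot: [0.531, 0.848, 0.0, 0.0]
contact_force: [-0.1, -0.0, -2.2]
opening: 0.237
finger_force: 25.0
```

Seated. I release, retreat and return to the grey block.

Emit:
{"name": "send_rows", "arguments": {"targets": [[[0,0,0],[0,0,0]],[[0,0,0],[0,0,0]],[[0,0,0],[0,0,0]],[[0,0,0],[0,0,0]]], "fingers": 0.5}}

```text
clock: 23.42
tool_pos: [0.5683, 0.013, 0.0564]
eef_rot: [0.531, 0.848, 0.0, 0.0]
contact_force: [0.7, -0.1, 0.5]
opening: 0.499
finger_force: 0.0
```

Emit:
{"name": "send_rows", "arguments": {"targets": [[[0,0,-0.08],[0,0,0]],[[0,0,-0.22],[0,0,0]],[[0,0,-0.4],[0,0,0]],[[0,0,-0.56],[0,0,0]],[[0,0,-0.68],[0,0,0]],[[0,0,-0.7],[0,0,0]],[[0,0,-0.7],[0,0,0]]]}}

```text
clock: 24.3
tool_pos: [0.5678, 0.0129, 0.2658]
eef_rot: [0.531, 0.848, -0.0, -0.0]
contact_force: [-0.9, 0.2, -0.4]
opening: 0.499
finger_force: 0.0
```

```bash
python3 - <<'E'
from h import *
snapshot("top"); s=get_state(); print(s["clock"],s["tool_pos"]); print(rows([.4488,-.3811,.262],-.5425))
E
```

```text
24.35 [0.5673 0.0129 0.2651]
(array([-1.0087, -0.9294,  0.0113]), array([-0.0008,  0.0001,  0.3166]))
```

Emit:
{"name": "send_rows", "arguments": {"targets": [[[-0.15,-0.14,0],[0,0,0.04]],[[-0.3,-0.28,0],[0,0,0.09]],[[-0.45,-0.42,0],[0,0,0.14]],[[-0.6,-0.56,0],[0,0,0.18]],[[-0.75,-0.7,0],[0,0,0.23]],[[-0.9,-0.84,0],[0,0,0.28]],[[-1,-0.929,0.01],[0,0,0.3166]],[[-1,-0.929,0.01],[0,0,0.3166]],[[-1,-0.929,0.01],[0,0,0.3166]],[[-1,-0.929,0.01],[0,0,0.3166]],[[-1,-0.929,0.01],[0,0,0.3166]]]}}

```text
clock: 25.72
tool_pos: [0.4493, -0.3774, 0.2632]
eef_rot: [0.87, 0.493, 0.0, -0.0]
contact_force: [-0.5, -0.1, 0.1]
opening: 0.504
finger_force: 0.0
```

```bash
python3 - <<'E'
from h import *
snapshot("top"); s=get_state(); print(s["clock"],s["tool_pos"]); print(rows([.4488,-.3811,.0535],-.5425))
E
```

```text
25.775 [ 0.4491 -0.3777  0.2633]
(array([-0.0107,  0.005 ,  0.6993]), array([-0.    , -0.0002,  0.0006]))
```

Emit:
{"name": "send_rows", "arguments": {"targets": [[[-0.01,0.005,0.1],[0,0,0]],[[-0.01,0.005,0.25],[0,0,0]],[[-0.01,0.005,0.4],[0,0,0]],[[-0.01,0.005,0.55],[0,0,0]],[[-0.01,0.005,0.65],[0,0,0]],[[-0.01,0.005,0.7],[0,0,0]],[[-0.01,0.005,0.7],[0,0,0]],[[-0.01,0.005,0.7],[0,0,0]]]}}

```text
clock: 26.78
tool_pos: [0.4491, -0.3826, 0.0545]
eef_rot: [0.871, 0.492, 0.0, 0.001]
contact_force: [-0.1, -0.4, -0.1]
opening: 0.499
finger_force: 0.0
```

Emit:
{"name": "send_rows", "arguments": {"targets": [[[0,0,0],[0,0,0]],[[0,0,0],[0,0,0]],[[0,0,0],[0,0,0]],[[0,0,0],[0,0,0]],[[0,0,0],[0,0,0]],[[0,0,0],[0,0,0]]], "fingers": 0.1}}

```text
clock: 27.52
tool_pos: [0.4482, -0.3821, 0.0538]
eef_rot: [0.871, 0.492, 0.0, 0.0]
contact_force: [-0.8, 0.3, 6.4]
opening: 0.239
finger_force: 25.0
```

Emit:
{"name": "send_rows", "arguments": {"targets": [[[0,0,-0.03],[0,0,0]],[[0,0,-0.08],[0,0,0]],[[0,0,-0.15],[0,0,0]],[[0,0,-0.28],[0,0,0]],[[0,0,-0.45],[0,0,0]],[[0,0,-0.6],[0,0,0]],[[0,0,-0.7],[0,0,0]],[[0,0,-0.7],[0,0,0]],[[0,0,-0.7],[0,0,0]]]}}

```text
clock: 28.65
tool_pos: [0.4477, -0.3813, 0.2624]
eef_rot: [0.871, 0.492, -0.0, -0.001]
contact_force: [0.1, -0.6, -1.5]
opening: 0.241
finger_force: 25.0
```

```bash
python3 - <<'E'
from h import *
snapshot("top"); s=get_state(); print(s["clock"],s["tool_pos"]); print(rows([.5881,-.0302,.262],A))
E
```

```text
28.7 [ 0.4476 -0.3811  0.2619]
(array([ 1.2438, -0.2025,  0.0009]), array([-0.0008, -0.0006, -0.3158]))
```

Emit:
{"name": "send_rows", "arguments": {"targets": [[[0.17,-0.03,0],[0,0,-0.05]],[[0.34,-0.06,0],[0,0,-0.1]],[[0.51,-0.09,0],[0,0,-0.15]],[[0.68,-0.12,0],[0,0,-0.2]],[[0.85,-0.15,0],[0,0,-0.25]],[[1,-0.18,0],[0,0,-0.3]],[[1,-0.2,0],[0,0,-0.316]],[[1,-0.2,0],[0,0,-0.316]],[[1,-0.2,0],[0,0,-0.316]],[[1,-0.2,0],[0,0,-0.316]]]}}

```text
clock: 29.95
tool_pos: [0.5515, -0.0955, 0.2632]
eef_rot: [0.533, 0.846, -0.0, 0.0]
contact_force: [0.6, -0.2, -2.5]
opening: 0.241
finger_force: 25.0
```

```bash
python3 - <<'E'
from h import *
snapshot("top"); s=get_state(); print(s["clock"],s["tool_pos"]); print(rows([.5883,-.0306,.262],A))
E
```

```text
30.0 [ 0.5516 -0.0952  0.2632]
(array([0.1413, 0.2036, 0.004 ]), array([-0.0001,  0.0001, -0.0006]))
```

Emit:
{"name": "send_rows", "arguments": {"targets": [[[0.07,0.1,0],[0,0,0]],[[0.141,0.204,0],[0,0,0]],[[0.141,0.204,0.1],[0,0,0]],[[0.141,0.204,0.2],[0,0,0]],[[0.141,0.204,0.3],[0,0,0]],[[0.141,0.204,0.3],[0,0,0]],[[0.141,0.204,0.3],[0,0,0]],[[0.141,0.204,0.3],[0,0,0]]]}}

```text
clock: 31.0
tool_pos: [0.5896, -0.0295, 0.1748]
eef_rot: [0.532, 0.847, 0.001, 0.001]
contact_force: [-0.2, 0.1, -1.4]
opening: 0.238
finger_force: 25.0
```

```bash
python3 - <<'E'
from h import *
s=get_state(); d=snapshot("wrist"); T=wristT(d,s); print(s["clock"],s["tool_pos"])
np.savez("w4.npz",T=T,fx=d["fx"],fy=d["fy"],cx=d["cx"],cy=d["cy"])
cv2.imwrite("pics/w4c.png",cv2.resize(d["img"][40:240,160:360],(600,600),interpolation=cv2.INTER_CUBIC))
s=get_state(); print(rows([.5883,-.0306,.09],A))
E
```

```text
31.0 [ 0.5896 -0.0295  0.1748]
(array([-0.0015, -0.0056,  0.2821]), array([0.0007, 0.0003, 0.0001]))
```

View pics/w4c.png

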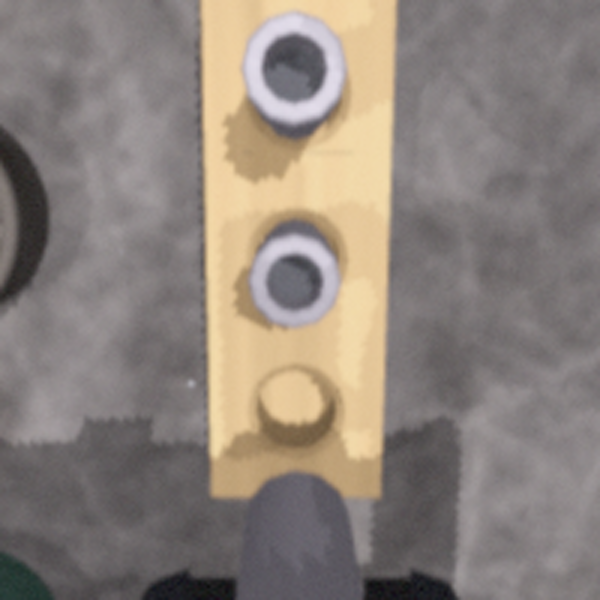

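The crop shows long and middle in place, with hole 3 open at image pixel (258.7,175.7). The held foot's far edge is at (259.3,197.7).

```bash
python3 - <<'E'
from h import *
w=dict(np.load("w4.npz")); p0=np.array([.5896,-.0295,.1748]); R0=R.from_quat([.532,.847,.001,.001])
for uv,z in(((258.7,175.7),.04),((259.3,197.7),.13)):
    p=ray(w,uv,z,w["T"]); print(p,R0.inv().apply(p-p0))
E
```

```text
[ 0.5876 -0.0245  0.04  ] [ 0.0054 -0.      0.1348]
[ 0.5847 -0.0176  0.13  ] [0.0129 0.0006 0.0448]
```

```bash
python3 - <<'E'
from h import *
w=dict(np.load("w4.npz")); p0=np.array([.5896,-.0295,.1748]); R0=R.from_quat([.532,.847,.001,.001])
for uv,z in(((258.3,133.3),.094),((258,63),.11)):
    p=ray(w,uv,z,w["T"]); print(p,R0.inv().apply(p-p0))
snapshot("top"); s=get_state(); print(s["tool_pos"],s["eef_rot"])
E
```

```text
[0.5684 0.0147 0.094 ] [ 0.0491 -0.0002  0.0808]
[0.5489 0.0548 0.11  ] [ 0.0936 -0.0003  0.0647]
[ 0.5892 -0.0294  0.1744] [0.5315 0.8471 0.0006 0.0009]
```

All the cues together call for about +1.5 mm along tool x and −0.9 mm along y. I'll descend with a force check partway.

Emit:
{"name": "send_rows", "arguments": {"targets": [[[0.005,-0.003,0.08],[0,0,0]],[[0.005,-0.003,0.18],[0,0,0]],[[0.005,-0.003,0.25],[0,0,0]],[[0.005,-0.003,0.28],[0,0,0]],[[0.005,-0.003,0.3],[0,0,0]],[[0.005,-0.003,0.32],[0,0,0]],[[0.005,-0.003,0.34],[0,0,0]],[[0.005,-0.003,0.34],[0,0,0]],[[0.005,-0.003,0.34],[0,0,0]]]}}

```text
clock: 32.22
tool_pos: [0.5876, -0.0285, 0.0715]
eef_rot: [0.531, 0.847, 0.0, 0.0]
contact_force: [1.3, -0.0, -2.6]
opening: 0.237
finger_force: 25.0
```

It's in hole 3 with little force. I lower the rest, release and retreat.

Emit:
{"name": "send_rows", "arguments": {"targets": [[[0,0,0.02],[0,0,0]],[[0,0,0.04],[0,0,0]],[[0,0,0.054],[0,0,0]],[[0,0,0.06],[0,0,0]],[[0,0,0.06],[0,0,0]],[[0,0,0.06],[0,0,0]]]}}

```text
clock: 32.98
tool_pos: [0.5876, -0.0286, 0.0538]
eef_rot: [0.531, 0.847, 0.0, 0.001]
contact_force: [1.8, -1.0, 4.6]
opening: 0.241
finger_force: 25.0
```

Emit:
{"name": "send_rows", "arguments": {"targets": [[[0,0,0],[0,0,0]],[[0,0,0],[0,0,0]],[[0,0,0],[0,0,0]],[[0,0,0],[0,0,0]]], "fingers": 0.5}}

```text
clock: 33.48
tool_pos: [0.5867, -0.0283, 0.0531]
eef_rot: [0.531, 0.847, -0.0, -0.0]
contact_force: [-0.3, 0.3, 0.2]
opening: 0.498
finger_force: 0.0
```

Emit:
{"name": "send_rows", "arguments": {"targets": [[[0,0,-0.08],[0,0,0]],[[0,0,-0.22],[0,0,0]],[[0,0,-0.4],[0,0,0]],[[0,0,-0.56],[0,0,0]],[[0,0,-0.68],[0,0,0]],[[0,0,-0.7],[0,0,0]],[[0,0,-0.7],[0,0,0]],[[0,0,-0.7],[0,0,0]]]}}

```text
clock: 34.48
tool_pos: [0.586, -0.0284, 0.2617]
eef_rot: [0.531, 0.847, -0.001, -0.001]
contact_force: [-0.3, -0.3, -0.9]
opening: 0.501
finger_force: 0.0
```

```bash
python3 - <<'E'
from h import *
s=get_state(); print(s["clock"],s["tool_pos"])
w=snapshot("wrist")["img"]; c=snapshot("scene")["img"]
r=lambda im,x,y,a,h:cv2.resize(im[y:y+h,x:x+a],(400,400),interpolation=cv2.INTER_CUBIC)
cv2.imwrite("pics/end.png",np.hstack([r(w,160,40,200,200),r(c,240,150,110,110)]))
E
```

```text
34.475 [ 0.586  -0.0284  0.2617]
```

View pics/end.png

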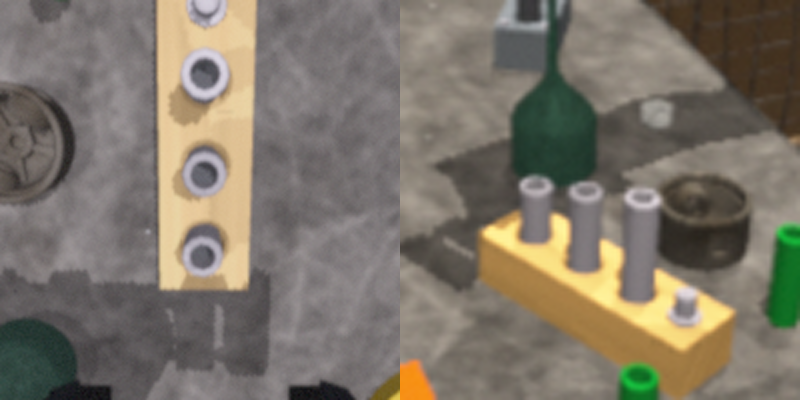

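The end view shows long, middle and short standing upright in order from the stud at crop (640,240), (585,225) and (536,208). The oil can and piston haven't moved, and the gripper is clear.

```bash
python3 -c "
from plant import *
print(finish_job())"
```

```text
the job is handed in; nothing more can be done
None
```

The job is handed in at about 34.5 s: from the stud outwards the rack holds the long, middle and short pins upright at the bottom of their holes, and the drift was already in the grey block, so I left it there.

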